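# Unhitch the hold-down tongue of a board fixture and hold it up

### The job

Open the hold-down tongue of the board fixture on the bench so that the board under it can be got at: pull the latch handle sideways against its spring, as far as it goes, keep it pulled and lift the tongue off the ball stud. Finish while holding the tongue still, with its handle end raised 8 cm or more above where it started; do not let go, and leave the loupe, the solder spool and the screwdriver where they are.

Things in the scene. Friction and masses are not known exactly. Their poses are not given: they have to be found in the camera images.
- fixture: board fixture fixed to the bench: base plate 260 x 110 x 12 mm (x -40 to 220 mm), a circuit board on it. Origin: on the bench straight below the ball stud. Its +x runs along the grey tongue from ball stud to hinge (leftward or ahead and to the left), its +y is the way the latch is pulled. Tongue 26 mm wide, top 84 mm up; coupler head over the stud 38 x 50 mm, 40 to 85 mm up. Place and yaw vary
- ball_centre (a point): centre of the steel ball (20 mm across) on the stud, at fixture x = 0, y = 0, z = 58 mm; while the latch is closed the latch's steel fork sits under this ball and holds the tongue down
- tongue_hinge (a point): point on the tongue's hinge axis at its middle, at fixture x = 185, y = 0, z = 58 mm; the axis runs along fixture y
- pull_handle (a point): middle of the latch's black pull handle: round bar along fixture y, 16 mm thick, 36 mm long, between a steel upright (23 mm wide, top 83 mm up) and an end flange 22 mm across. At the start at fixture x 0, y 58, z 66 mm, 54 mm above the plate; take it from above, fingers on its -x and +x sides. Slides with the latch, rises with the tongue on a 185 mm arc about the hinge
- latch (a joint): slide of the latch along fixture +y in m: 0 closed, 0.018 pulled fully out against its end stop; the fork is clear of the ball from about 0.0125. Its spring pulls it back with 4 N at 0 and 8 N at 0.018, also while the tongue is up
- tongue (a joint): angle of the tongue in rad: 0 down on the stud, grows as the handle end rises, end stop at 1.2; handle end 9 cm up at about 0.5. Tongue and latch weigh about 0.4 kg; the tongue falls back if let go. With the latch closed it rises only about 0.02 to 0.03 before the fork catches under the ball
- eye_loupe: black eye loupe standing on the bench, 34 mm across, 35 mm high; origin at the centre of its underside; leave alone
- spool: solder spool standing on the bench, 54 mm across, 44 mm high; origin at the centre of its underside; leave alone
- screwdriver: screwdriver lying on the bench along its own y, 173 mm long, 19 mm thick, handle to +y; origin at the middle of its underside; leave alone

How it is judged:
By the outcome, as a careful person would: the job done as asked, in the order asked, and still so for the second after the job is handed in, while the arm keeps its last pose, push and grip.
It also fails if it takes over 35 s, if anything falls off the work surface, if the arm or the gripper's body presses on something with over 40 N, if the wrist force passes 120 N, or if a joint passes its speed limit or range.

### The arm

A 6-joint arm with a two-finger parallel gripper is mounted at the origin on a cart in front of the work surface, level with it; the furniture and walls round the work are solid. World frame = base frame: x ahead of the robot, y to its left, z up, the work surface at z = 0. Lengths are in mm, angles in degrees, forces in N, time in s.
With the tool pointing down it reaches from about 350 to 850 mm from the base axis. Payload 8.1 kg.
Tool frame: the origin (TCP) lies midway between the tips of the shut fingers; the grasp point (between the pads) lies 19 mm behind it (r.pinch_z is the distance from the TCP to the grasp point, in mm); z points along the fingers, y is the line along which they close (so a half turn about z gives the same grasp; the last joint's range is limited). The gripper opens to 85 mm and grips with 20 to 120 N. Pads are 22 mm wide; open, the fingers measure 114 mm over their backs; the gripper's body (76 mm by 85 mm) begins 54 mm behind the grasp point. The pads swing forward as they close: fully open they stand 13 mm farther back than shut.
Start: joints at [-78.346, 7.471, 85.268, -0, 87.261, -4.893], TCP at [170.901, -575.15, 231.292] pointing down, gripper open.
Joint ranges: [-169.43, 169.43], [-51.17, 129.36], [1.28, 143.12], [-76.62, 256.62], [0, 156.53], [-152.29, 152.29]. Speed limits (degrees/s): [136.94, 136.94, 159.86, 180, 180, 180].

### API

Orientations are given as [roll, pitch, yaw] about the fixed x, y, z axes, in that order (R = Rz(yaw) Ry(pitch) Rx(roll)).
In Python, from bench import sensors, optics, job, r gives the robot as it stands.
- The arm moves only by the tool play_rows, never from a script. Its argument "motion" is a list that holds one entry, the list of rows, each a list of 6 numbers: the shift along the tool's x, y, z in cm, then the turn, a rotation vector about the tool's x, y, z in degrees. In form: [[[x, y, z, ax, ay, az], ...]]. A call has 1 to 5 rows; each row is the pose to reach, as a shift and turn from the pose commanded when the call began, along the tool's axes at that moment; what a row does not reach only later rows make up. A row lasts 1/10 s, in which the tool goes at most 50 mm and 8.59 degrees, less where a joint would pass 70% of its speed; a pose out of reach is approached as far as the arm can. A call with a gripper value outside its range is refused whole. "jaw" is the opening, from 0 (shut) to 1 (fully open), set as the call begins (left out, the last holds). The fingers move at their own pace and stop on an object; "squeeze" is the grip in N (left out, the last holds). Time passes only in rows, so rows that repeat a pose let the fingers close. It gives the time, the measured TCP pose, the force, the opening and the grip force at its end, in the units of the state.
- sensors.sense(): the state, without advancing time (a new reading comes with each control period).
- optics.snapshot(name): name is "side" or "top" or "wrist"; returns a dict with "pixels" (480x640x3 uint8, red, green, blue), "mtx" (3x3 intrinsics, pixels), "k1" (the pictures are not rectified: a ray, as slopes to the right and down, at radius r is drawn at 1 + k1 r^2 times it, then the intrinsics apply), "R" (3x3) and "t" (3): a world point X has camera coordinates R X + t; the wrist camera has in their place "T_tool_cam" (4x4, takes a point from camera to tool coordinates, whose origin is the TCP and whose axes are the flange's). Camera axes: x right, y down, z forward; pixel columns grow to the right and rows downward; lengths in mm; the calibration is good to about 2 mm. A picture is of the moment at which its call begins: read the wrist's pose just before it. There is no depth.
- job.hand_in(): hands the job in; it is judged then, once.
The state is a dict: "time": time; "joint_pos": joint angles; "qd": joint speeds; "joint_efforts": joint torques, N m; "tool_pos": TCP position; "tcp_rot": TCP orientation; "ft_force": force on the tool from outside, world axes, zero at the start; "wrist_torque": the same for the moment, N m; "finger_gap": finger opening in mm; "grip_force": force on a finger pad.
Only numpy, scipy, OpenCV 4.12 (cv2) and the standard library are available. Lean on these libraries where they do the work, as an engineer would, in place of code of your own. Each camera call takes 0.05 s, during which the arm holds its last target. There are 200 camera calls.

## Working session

There is one attempt and no reset: what is moved stays moved. The work goes in short steps, Python scripts to look and compute and a tool call to move; the robot and the scene stay as the last step left them, time stands still between calls to the robot, and variables do not carry over. Pictures are saved under pics/ and viewed, at most 10 in all, crops included, and the job is handed in when it is done.

Besides the shell and the picture viewer there is one more tool, called after "Call:" as name(argument=value, ...) on one line, values as JSON. play_rows: Moves the arm, as the interface text tells. Its arguments: {"type":"object","properties":{"motion":{"type":"array","items":{"type":"array","items":{"type":"array","items":{"type":"number"}}}},"jaw":{"type":"number"},"squeeze":{"type":"number"}},"required":["motion"]}

```bash
mkdir -p pics; python3 - <<'E'
from bench import sensors, optics, job, r
import cv2,pickle
s=sensors.sense();print({k:s[k] for k in('time','tool_pos','tcp_rot','finger_gap')}, r.pinch_z)
d={n:optics.snapshot(n) for n in('top','side','wrist')}
pickle.dump((s,d),open('a.pkl','wb'))
for n in d: cv2.imwrite(f'pics/{n}0.png',d[n]['pixels'][...,::-1])
E
```

```text
{'time': 0.0, 'tool_pos': array([ 170.7790772 , -574.58761542,  230.21918804]), 'tcp_rot': array([-1.79891145e+02, -1.00740521e-02,  1.65454061e+01]), 'finger_gap': 85.35955908833365} 18.700000000000003
```

View pics/top0.png

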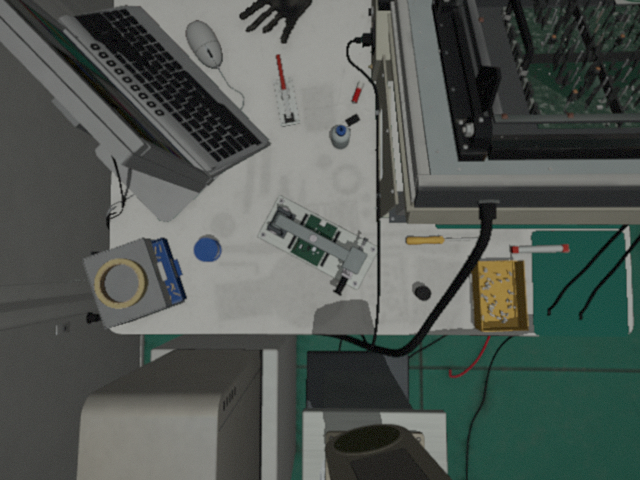

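View pics/side0.png

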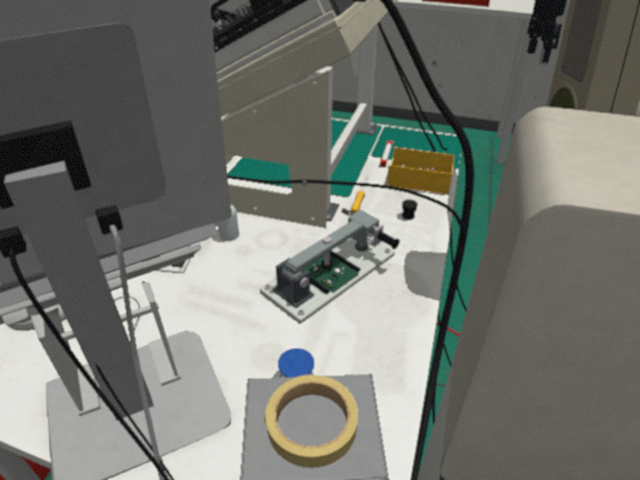

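The top view shows the fixture with plate corners near (277,196), (258,236), (377,250) and (360,290). The black handle is at about (341,285), and the loupe is at (422,291). I'll enlarge both views.

```bash
python3 - <<'E'
import cv2,pickle,numpy as np
s,d=pickle.load(open('a.pkl','rb'))
a=cv2.resize(d['top']['pixels'][185:305,250:390],None,fx=5,fy=5,interpolation=2)
b=cv2.resize(d['side']['pixels'][200:325,255:405],None,fx=5,fy=5,interpolation=2)
cv2.imwrite('pics/tc.png',a[...,::-1][:600,:700]);cv2.imwrite('pics/sc.png',b[:600,:,::-1])
for n in('top','side'):
  c=d[n];print(n,c['mtx'],c['k1'],-c['R'].T@c['t'])
E
```

```text
top [[503.88092719   0.         318.22357797]
 [  0.         503.88092719 233.72382265]
 [  0.           0.           1.        ]] 0.046957464007739536 [ 475.11881315  103.60376181 1156.90299552]
side [[476.05929714   0.         316.05995644]
 [  0.         476.05929714 239.03745113]
 [  0.           0.           1.        ]] -0.08771333628764189 [351.47529946 780.69053272 611.36034564]
```

View pics/tc.png

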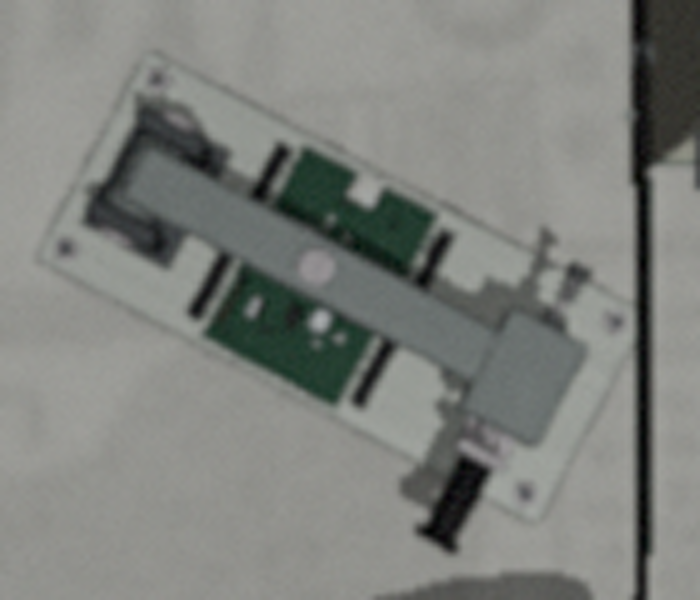

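View pics/sc.png

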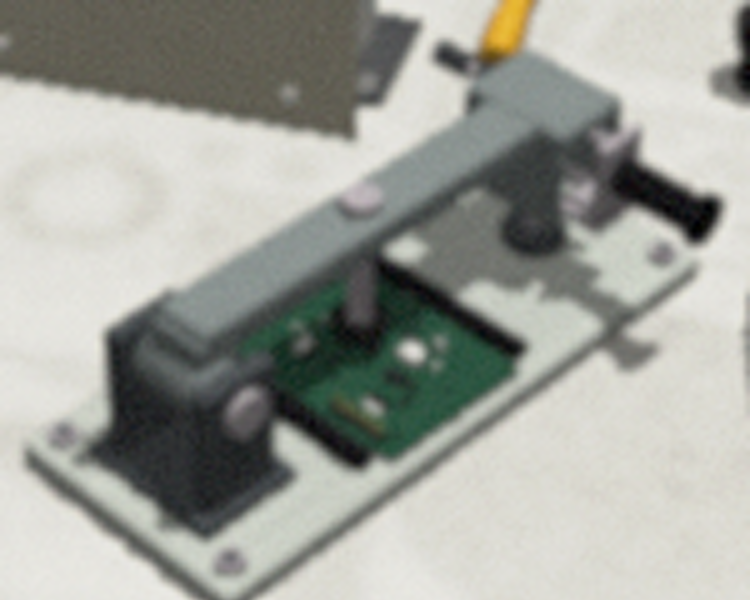

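The crops show plate corners at top-crop (152,50), (38,262), (540,522) and (637,300), the head top corners, and the handle from about (480,450) to (437,540). I'll fit x, y and yaw using both views.

```bash
cat > h.py <<'E'
import numpy as np,cv2
from scipy.optimize import least_squares
from scipy.spatial.transform import Rotation as Ro
def proj(c,X,R=None,t=None):
    R=c['R'] if R is None else R; t=c['t'] if t is None else t
    p=np.atleast_2d(X)@R.T+t; s=p[:,:2]/p[:,2:]
    s=s*(1+c['k1']*(s**2).sum(1,keepdims=True))
    return s@np.diag([c['mtx'][0,0],c['mtx'][1,1]])+c['mtx'][:2,2]
def fix(q,P):
    return np.asarray(P,float)@Ro.from_euler('z',q[2]).as_matrix().T+[q[0],q[1],0]
def wristRt(c,s):
    T=np.eye(4);T[:3,:3]=Ro.from_euler('xyz',s['tcp_rot'],degrees=True).as_matrix();T[:3,3]=s['tool_pos']
    M=np.linalg.inv(T@c['T_tool_cam']);return M[:3,:3],M[:3,3]
E
python3 - <<'E'
from h import *;import pickle
s,d=pickle.load(open('a.pkl','rb'))
cor=[(220,-55,12),(220,55,12),(-40,55,12)]
head=[(19,-25,85),(-19,-25,85),(-19,25,85),(19,25,85)]
h=[(0,76,66)]
P=cor+head
T=(np.array([(152,50),(38,262),(540,522),(513,310),(587,350),(535,445),(465,405)])+.5)/5-.5+[250,185]
S=(np.array([(30,450),(230,598),(695,262),(475,90),(528,52),(618,98),(565,138)])+.5)/5-.5+[255,200]
f=lambda q:np.r_[proj(d['top'],fix(q,P))-T,proj(d['side'],fix(q,P))-S].ravel()
for y0 in(1,2,3):
  o=least_squares(f,[450,0,y0],loss='soft_l1',x_scale=[100,100,1]);print(o.cost,o.x,np.degrees(o.x[2]))
  if y0==1 or o.cost<b.cost:b=o
print(f(b.x).reshape(-1,2).round(1));np.save('q.npy',b.x)
print('handle',fix(b.x,[(0,58,66)]),'stud->',fix(b.x,[(185,0,58)]))
print(proj(d['top'],fix(b.x,[(0,40,74),(0,76,66)])))
E
```

```text
13.353797422515711 [484.95526728  46.63197101   1.08767262] 62.31905035186918
13.353797422516214 [484.9552669   46.63197101   1.08767261] 62.31905007526789
13.353797422515825 [484.95526703  46.63197094   1.08767261] 62.319050163994326
[[-1.2 -0.1]
 [-1.1 -0.1]
 [-0.3  1.5]
 [-0.1 -0.9]
 [ 1.  -0.5]
 [ 0.5  1.4]
 [-1.4  1. ]
 [-1.8 -1.6]
 [ 0.2  0.9]
 [ 1.8 -1.4]
 [-2.5 -1.3]
 [-0.1 -1.6]
 [ 1.8 -0.4]
 [-0.5  0.1]]
handle [[433.59347558  73.5757338   66.        ]] stud-> [[570.89657962 210.45837558  58.        ]]
[[345.6674085  276.93990185]
 [337.77338104 291.7075595 ]]
```

Fixture fit: stud at about (485,47), yaw 62.3°. Before crossing, I'll check how high the thick cable hangs and how close it is.

```bash
python3 - <<'E'
from h import *;import pickle
s,d=pickle.load(open('a.pkl','rb'))
c=d['top'];C=-c['R'].T@c['t']
sc=np.array([(385,0),(412,35),(440,70),(465,130),(470,200),(462,270),(440,350),(420,470)])
for uv in[(488,225),(475,270),(450,312),(420,345),(400,352),(370,347)]:
  z=np.arange(0,600,5.)
  X=[]
  for h in z:
    g=least_squares(lambda p:(proj(c,[[p[0],p[1],h]])[0]-uv),[450,0]).x;X.append([*g,h])
  X=np.array(X);p=proj(d['side'],X)
  # dist to polyline
  D=[]
  for q in p:
    D.append(min(np.linalg.norm(a+np.clip((q-a)@(b-a)/((b-a)@(b-a)),0,1)*(b-a)-q) for a,b in zip(sc[:-1],sc[1:])))
  i=np.argmin(D);print(uv,X[i].round(),D[i].__round__(1),p[i].round())
E
```

```text
(488, 225) [ 532. -122.  440.] 15.5 [370.  -2.]
(475, 270) [ 468. -113.  405.] 0.1 [402.  23.]
(450, 312) [401. -90. 345.] 0.4 [435.  64.]
(420, 345) [335. -59. 250.] 0.4 [463. 125.]
(400, 352) [288. -52.  50.] 0.1 [468. 221.]
(370, 347) [337.  32. 290.] 0.4 [462. 125.]
```

View pics/wrist0.png

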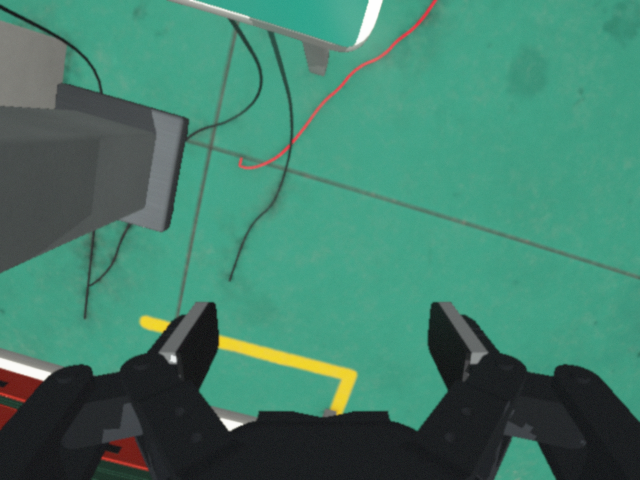

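The cable arcs across the path at up to z≈400 near (450,-105), so I'll cross above it at a small radius.

```bash
cat >> h.py <<'E'
def rel(pos0,rpy0,pos1,rpy1):
    A=Ro.from_euler('xyz',rpy0,degrees=True);B=Ro.from_euler('xyz',rpy1,degrees=True)
    return np.r_[A.inv().apply(np.subtract(pos1,pos0))/10,(A.inv()*B).as_rotvec(degrees=True)].round(1)
E
python3 - <<'E'
from h import *
W=[([170.9,-575.15,231.3],[180,0,16.5]),([171,-500,460],[180,0,16.5]),([330,-300,470],[180,0,59]),([410,-70,470],[180,0,101]),([428,77,470],[180,0,143]),([426,77,230],[180,0,152.3])]
for a,b in zip(W,W[1:]): print(rel(*a,*b))
E
```

```text
[  2.1  -7.2 -22.9   0.    0.    0. ]
[ 20.9 -14.7  -1.   -0.    0.  -42.5]
[ 23.8  -5.   -0.    0.    0.  -42. ]
[ 14.1   4.6   0.   -0.    0.  -42. ]
[ 0.2 -0.1 24.   0.   0.  -9.3]
```

Call:
play_rows(motion=[[[2.1, -7.2, -22.9, 0, 0, 0], [2.1, -7.2, -22.9, 0, 0, 0], [2.1, -7.2, -22.9, 0, 0, 0], [2.1, -7.2, -22.9, 0, 0, 0], [2.1, -7.2, -22.9, 0, 0, 0]]])

```text
time: 0.65
tool_pos: [170.5, -499.2, 463.3]
tcp_rot: [179.9, 0.0, 16.6]
ft_force: [-0.1, -1.5, -0.1]
finger_gap: 85.3
grip_force: 0.0
```

Call:
play_rows(motion=[[[20.9, -14.7, -1, 0, 0, -42.5], [20.9, -14.7, -1, 0, 0, -42.5], [20.9, -14.7, -1, 0, 0, -42.5], [20.9, -14.7, -1, 0, 0, -42.5], [20.9, -14.7, -1, 0, 0, -42.5]]])

```text
time: 1.15
tool_pos: [326.1, -302.5, 470.0]
tcp_rot: [180.0, -0.0, 59.4]
ft_force: [0.2, 0.5, 0.1]
finger_gap: 85.1
grip_force: 0.0
```

Call:
play_rows(motion=[[[23.8, -5, 0, 0, 0, -42], [23.8, -5, 0, 0, 0, -42], [23.8, -5, 0, 0, 0, -42], [23.8, -5, 0, 0, 0, -42], [23.8, -5, 0, 0, 0, -42]]])

```text
time: 1.65
tool_pos: [405.1, -72.0, 470.1]
tcp_rot: [180.0, -0.0, 101.4]
ft_force: [0.9, -0.2, 0.1]
finger_gap: 85.3
grip_force: 0.0
```

Call:
play_rows(motion=[[[14.1, 4.6, 0, 0, 0, -42], [14.1, 4.6, 0, 0, 0, -42], [14.1, 4.6, 0, 0, 0, -42], [14.1, 4.6, 0, 0, 0, -42], [14.1, 4.6, 0, 0, 0, -42]]])

```text
time: 2.15
tool_pos: [422.9, 74.8, 469.7]
tcp_rot: [-180.0, -0.0, 143.7]
ft_force: [1.4, -0.7, 0.5]
finger_gap: 85.2
grip_force: 0.0
```

Call:
play_rows(motion=[[[0, 0, 24, 0, 0, -9.3], [0, 0, 24, 0, 0, -9.3], [0, 0, 24, 0, 0, -9.3], [0, 0, 24, 0, 0, -9.3], [0, 0, 24, 0, 0, -9.3]]])

```text
time: 2.65
tool_pos: [421.8, 72.8, 226.7]
tcp_rot: [-179.9, -0.1, 152.4]
ft_force: [0.3, -0.5, -0.3]
finger_gap: 85.2
grip_force: 0.0
```

```bash
python3 - <<'E'
from bench import sensors, optics, job, r
import cv2,pickle
from h import *
s=sensors.sense();c=optics.snapshot('wrist');pickle.dump((s,c),open('b.pkl','wb'))
cv2.imwrite('pics/w1.png',c['pixels'][...,::-1])
print(s['tool_pos'],s['tcp_rot'],s['joint_pos'])
q=np.load('q.npy');print(proj(c,fix(q,[(0,40,66),(0,76,66),(-19,25,85),(19,25,85),(-40,55,12)]),*wristRt(c,s)).round())
E
```

```text
[421.80158568  72.77872177 226.68186871] [-1.79927008e+02 -1.18958262e-01  1.52350565e+02] [ 2.92160718e+00 -1.99756859e+01  1.11210696e+02 -2.34392384e-03
  8.89045372e+01 -5.94289860e+01]
[[330. 252.]
 [330. 212.]
 [308. 275.]
 [353. 276.]
 [290. 221.]]
```

View pics/w1.png

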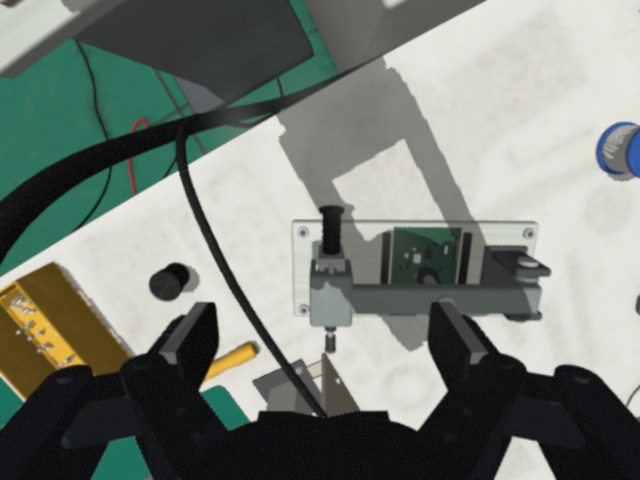

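The wrist view shows the handle bar at (331,211)–(331,253), the head top from (310,275) to (352,327), and plate corners at (292,220), (537,222) and (293,317). That agrees with the prediction to within a few pixels, so I'll refine the fit.

```bash
python3 - <<'E'
import pickle
from h import *
s,c=pickle.load(open('b.pkl','rb'));q=np.load('q.npy')
P=[(220,55,12),(-40,55,12),(-40,-55,12),(-19,25,85),(19,25,85),(-19,-25,85),(0,40,66),(0,76,66)]
U=[(537,222),(292,220),(293,317),(310,275),(352,275),(310,327),(331,253),(331,209)]
f=lambda q:(proj(c,fix(q,P),*wristRt(c,s))-U).ravel()
o=least_squares(f,q,loss='soft_l1',x_scale=[100,100,1]);print(o.x,np.degrees(o.x[2]));print(o.fun.reshape(-1,2).round(1))
Q=(q+2*o.x)/3;np.save('q2.npy',o.x)
T=fix(o.x,[(0,58,66)])[0];print(T, fix(q,[(0,58,66)]))
yaw=np.degrees(o.x[2])+90
print(rel(s['tool_pos'],s['tcp_rot'],T-[0,0,18.7],[180,0,yaw]))
E
```

```text
[484.91008177  47.35259515   1.08328804] 62.06783248862299
[[ 5.1 -0.2]
 [-1.2 -0. ]
 [-0.1 -0.1]
 [-1.2 -0. ]
 [ 1.7  0.2]
 [-0.8  0.2]
 [ 0.  -1.9]
 [ 0.5  2.2]]
[433.66692045  74.52129805  66.        ] [[433.59347558  73.5757338   66.        ]]
[-1.   0.7 17.9 -0.1 -0.1  0.3]
```

Call:
play_rows(motion=[[[-1, 0.7, 5, 0, 0, 0.3], [-1, 0.7, 10, 0, 0, 0.3], [-1, 0.7, 14, 0, 0, 0.3], [-1, 0.7, 17.9, 0, 0, 0.3], [-1, 0.7, 17.9, 0, 0, 0.3]]])

```text
time: 3.2
tool_pos: [430.9, 74.1, 46.6]
tcp_rot: [-179.7, -0.5, 152.0]
ft_force: [-0.6, -0.5, -0.7]
finger_gap: 85.6
grip_force: 0.0
```

```bash
python3 - <<'E'
from bench import sensors, optics, job, r
import cv2
from h import *
s=sensors.sense();c=optics.snapshot('wrist')
cv2.imwrite('pics/w2.png',c['pixels'][...,::-1])
print(s['tool_pos'],s['tcp_rot'],s['ft_force'])
q=np.load('q2.npy');print(proj(c,fix(q,[(0,40,66),(0,76,66)]),*wristRt(c,s)).round())
E
```

```text
[430.92363138  74.1397685   46.57307903] [-179.71017092   -0.4838425   152.04446172] [-0.55788126 -0.53355733 -0.68909381]
[[326. 375.]
 [327. 294.]]
```

View pics/w2.png

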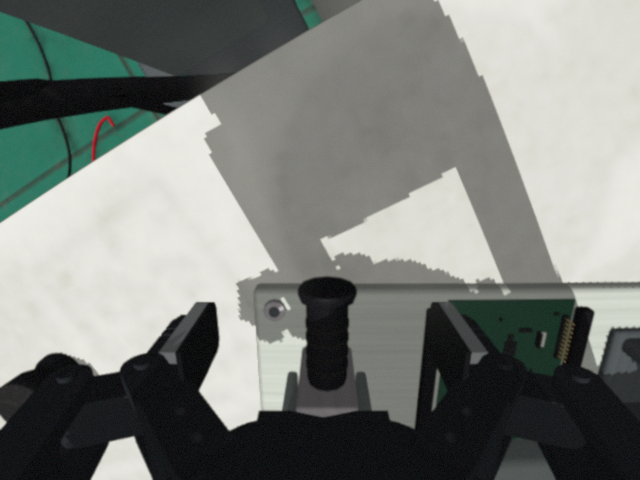

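The handle is centred between the open pads (bar at x≈327, y 300–388), so I'll close.

Call:
play_rows(motion=[[[0, 0, 0, 0, 0, 0], [0, 0, 0, 0, 0, 0], [0, 0, 0, 0, 0, 0], [0, 0, 0, 0, 0, 0], [0, 0, 0, 0, 0, 0]]], jaw=0, squeeze=70)

```text
time: 3.75
tool_pos: [435.5, 73.8, 51.9]
tcp_rot: [-180.0, 0.1, 152.1]
ft_force: [-3.9, -8.0, 15.0]
finger_gap: 13.6
grip_force: 69.5
```

Call:
play_rows(motion=[[[0, 0, 0, 0, 0, 0], [0, 0, 0, 0, 0, 0], [0, 0, 0, 0, 0, 0]]])

```text
time: 4.05
tool_pos: [435.5, 73.7, 52.1]
tcp_rot: [-179.9, 0.1, 152.1]
ft_force: [-3.4, -5.0, 8.5]
finger_gap: 13.7
grip_force: 68.2
```

```bash
python3 - <<'E'
from bench import sensors, optics, job, r
import cv2
from h import *
s=sensors.sense();c=optics.snapshot('wrist');d=optics.snapshot('side')
a=cv2.resize(c['pixels'][240:440,150:500],None,fx=2,fy=2)
b=cv2.resize(d['pixels'][190:250,290:415],(700,336),interpolation=2)[:200+136]
cv2.imwrite('pics/w3.png',np.vstack([a[:264],b])[...,::-1])
print(s['tool_pos'],s['tcp_rot'],s['ft_force'],s['wrist_torque'])
E
```

```text
[435.50290145  73.65491991  52.08580641] [-1.79937318e+02  5.34391843e-02  1.52052110e+02] [-3.36481695 -4.9895001   8.50100556] [-0.73167954  0.70779933  0.03320302]
```

View pics/w3.png

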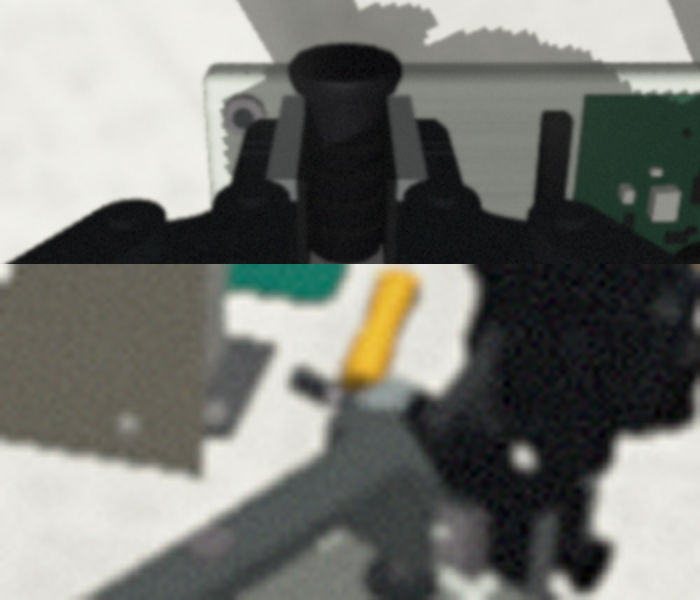

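Call:
play_rows(motion=[[[0.4, 0, -0.2, 0, 0, 0], [0.8, 0, -0.3, 0, 0, 0], [1.2, 0, -0.3, 0, 0, 0], [1.6, 0, -0.3, 0, 0, 0], [1.6, 0, -0.3, 0, 0, 0]]])

```text
time: 4.65
tool_pos: [421.8, 80.9, 54.5]
tcp_rot: [-180.0, 0.2, 152.1]
ft_force: [4.9, -6.8, -1.8]
finger_gap: 13.7
grip_force: 68.4
```

```bash
python3 - <<'E'
from bench import sensors
from h import *
s=sensors.sense();q=np.load('q2.npy')
f=fix([0,0,-q[2]],[s['tool_pos']-[q[0],q[1],0]])  
print(Ro.from_euler('z',-q[2]).apply(s['tool_pos']-[q[0],q[1],0]).round(1),'F fixture',Ro.from_euler('z',-q[2]).apply(s['ft_force']).round(1))
E
```

```text
[ 0.1 71.5 54.5] F fixture [-3.7 -7.5 -1.8]
```

Call:
play_rows(motion=[[[0.2, 0, 0, 0, 0, 0], [0.4, 0, 0, 0, 0, 0], [0.5, 0, 0, 0, 0, 0], [0.5, 0, 0, 0, 0, 0]]])

```text
time: 5.05
tool_pos: [419.5, 82.3, 55.5]
tcp_rot: [-180.0, 0.4, 152.0]
ft_force: [11.1, -9.9, -3.5]
finger_gap: 13.5
grip_force: 68.3
```

```bash
cat > st.py <<'E'
from bench import sensors
from h import *
s=sensors.sense();q=np.load('q2.npy');R=Ro.from_euler('z',-q[2])
T=Ro.from_euler('xyz',s['tcp_rot'],degrees=True)
g=s['tool_pos']-T.apply([0,0,18.7])
print('tcp',R.apply(s['tool_pos']-[q[0],q[1],0]).round(1),'grasp',R.apply(g-[q[0],q[1],0]).round(1),'F',R.apply(s['ft_force']).round(1),s['wrist_torque'].round(2),s['joint_pos'].round(0),s['finger_gap'])
E
python3 st.py
```

```text
tcp [ 0.3 74.1 55.5] grasp [ 0.3 74.3 74.2] F [ -3.5 -14.5  -3.5] [-1.98 -1.45 -0.  ] [  4. -11. 122.  -0.  68. -58.] 13.49133553446029
```

The travel is 18 mm and the force has jumped to 14.5 N, so the latch is on its stop. Now I'll lift on the arc about the hinge, turning the tool with it.

Call:
play_rows(motion=[[[0, 0, -0.32, 1, 0, 0], [0, 0, -0.65, 2, 0, 0], [0, 0.01, -0.97, 3, 0, 0], [0, 0.03, -1.29, 4, 0, 0], [0, 0.05, -1.6, 5, 0, 0]]])

```text
time: 5.55
tool_pos: [419.7, 82.7, 71.6]
tcp_rot: [-174.9, 0.4, 152.0]
ft_force: [10.6, -11.4, -1.9]
finger_gap: 13.5
grip_force: 68.4
```

```bash
python3 st.py
```

```text
tcp [ 0.7 74.2 71.6] grasp [ 2.4 74.3 90.2] F [ -5.1 -14.7  -1.9] [-1.86 -1.55  0.21] [  8.  -8. 119.  -5.  73. -53.] 13.487929426161527
```

The handle is up 16 mm with little vertical force, so the fork is clear of the ball. I'll continue.

Call:
play_rows(motion=[[[0, 0, -0.65, 2, 0, 0], [0, 0.03, -1.29, 4, 0, 0], [0, 0.08, -1.94, 6, 0, 0], [0, 0.15, -2.58, 8, 0, 0], [0, 0.24, -3.22, 10, 0, 0]]])

```text
time: 6.05
tool_pos: [422.2, 87.3, 103.6]
tcp_rot: [-164.9, 0.4, 152.1]
ft_force: [11.0, -11.8, -1.4]
finger_gap: 13.5
grip_force: 68.5
```

```bash
python3 st.py
```

```text
tcp [  5.9  74.2 103.6] grasp [ 10.8  74.3 121.6] F [ -5.3 -15.3  -1.4] [-1.76 -1.71  0.69] [ 14.  -2. 110. -11.  82. -45.] 13.534505300511293
```

Call:
play_rows(motion=[[[0, 0, -0.65, 2, 0, 0], [0, 0.03, -1.29, 4, 0, 0], [0, 0.08, -1.94, 6, 0, 0], [0, 0.15, -2.58, 8, 0, 0], [0, 0.24, -3.22, 10, 0, 0]]])

```text
time: 6.55
tool_pos: [427.1, 96.8, 134.0]
tcp_rot: [-154.9, 0.4, 152.1]
ft_force: [12.2, -12.2, -0.4]
finger_gap: 13.2
grip_force: 68.6
```

Call:
play_rows(motion=[[[0, 0, -0.65, 2, 0, 0], [0, 0.03, -1.29, 4, 0, 0], [0, 0.08, -1.94, 6, 0, 0], [0, 0.11, -2.26, 7, 0, 0], [0, 0.11, -2.26, 7, 0, 0]]])

```text
time: 7.05
tool_pos: [432.1, 106.1, 153.9]
tcp_rot: [-147.9, 0.4, 152.1]
ft_force: [11.1, -13.1, 1.9]
finger_gap: 13.8
grip_force: 68.7
```

Call:
play_rows(motion=[[[0, 0, 0, 0, 0, 0], [0, 0, 0, 0, 0, 0], [0, 0, 0, 0, 0, 0], [0, 0, 0, 0, 0, 0], [0, 0, 0, 0, 0, 0]]])

```text
time: 7.55
tool_pos: [432.0, 105.9, 153.7]
tcp_rot: [-148.0, 0.4, 152.1]
ft_force: [12.0, -12.4, 0.7]
finger_gap: 13.3
grip_force: 68.6
```

```bash
python3 st.py; python3 - <<'E'
from bench import optics
import cv2,numpy as np
d=optics.snapshot('side')['pixels'];t=optics.snapshot('top')['pixels']
a=cv2.resize(d[130:330,240:440],(400,400),interpolation=2);b=cv2.resize(t[180:320,250:450],(400,280),interpolation=2)
cv2.imwrite('pics/f.png',np.hstack([a,np.vstack([b,np.zeros((120,400,3),np.uint8)])])[...,::-1])
E
```

```text
tcp [ 27.   74.2 153.7] grasp [ 36.9  74.3 169.5] F [ -5.3 -16.5   0.7] [-1.67 -1.48  1.41] [ 23.  12.  95. -20.  99. -37.] 13.282404653726067
```

View pics/f.png

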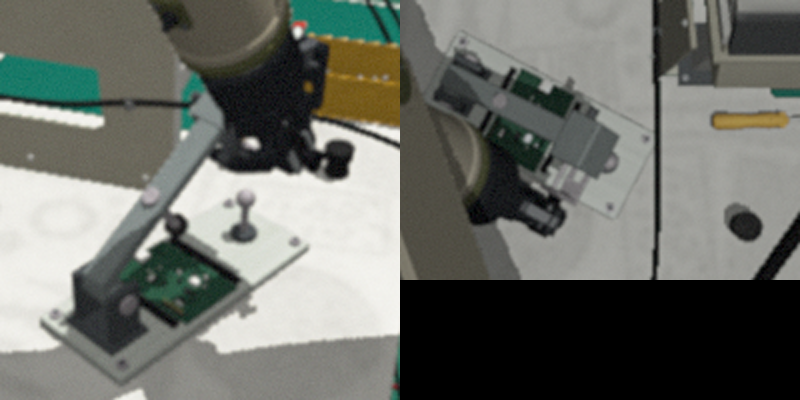

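The tongue is raised clear of the ball stud (ball visible at (245,200)), and the handle is gripped and still pulled. The loupe and screwdriver are untouched.

```bash
python3 -c "
from bench import job
print(job.hand_in())"
```

```text
the job is handed in; nothing more can be done
None
```

The job is handed in: I pulled the latch fully out and kept it pulled, lifted the tongue off the stud with its handle end about 9.5 cm up, and ended with the arm holding it still.

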